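Put the lids back on the storage jars

TASK

The storage jars have been washed and dried: put each of the four wooden lids on the jar it was made for, so that every lid sits fully down and level in its jar's mouth. Leave the jars where they stand (a nudge of a centimetre or two is no harm), and do not knock over a jar or the mug.

Things in the scene. Friction and masses are not known exactly. Their poses are not given: they have to be found in the camera images.
- small_round_jar: small round grey stoneware storage jar, open and empty, loose on the worktop: 80 mm across outside, 84 mm tall, wall 6 mm, mouth 68 mm across, rim rounded. Origin at the centre of its underside, z up through the mouth; the rim is level at z = 84 mm.
- large_round_jar: large round grey stoneware storage jar, open and empty, loose on the worktop: 112 mm across outside, 64 mm tall, wall 6 mm, mouth 100 mm across, rim rounded. Origin at the centre of its underside, z up through the mouth; the rim is level at z = 64 mm.
- square_jar: square grey stoneware storage jar, open and empty, loose on the worktop: 88 x 88 mm with rounded corners outside, 74 mm tall, wall 6 mm, mouth 76 x 76 mm, rim rounded. Origin at the centre of its underside, z up through the mouth; the rim is level at z = 74 mm.
- oblong_jar: oblong grey stoneware storage jar, open and empty, loose on the worktop: 82 mm (its x) by 122 mm (its y) with rounded corners outside, 52 mm tall, wall 6 mm, mouth 70 x 110 mm, rim rounded. Origin at the centre of its underside, z up through the mouth; the rim is level at z = 52 mm.
- small_round_lid: brown wooden small round lid, 80 g, right way up on the worktop. Tapered plug below, 11 mm deep, 60 mm across at the top, 50 mm at the bottom; flange 82 mm across, 9 mm thick, rests on the jar's rim; on top in the middle a round upright knob 28 mm across, 30 mm high. Origin: centre of the plug's underside, z up; flange top z = 20 mm. Seated: origin 73 mm above its jar's, any turn.
- large_round_lid: brown wooden large round lid, 130 g, right way up on the worktop. Tapered plug below, 11 mm deep, 92 mm across at the top, 82 mm at the bottom; flange 114 mm across, 9 mm thick, rests on the jar's rim; on top in the middle a round upright knob 28 mm across, 30 mm high. Origin: centre of the plug's underside, z up; flange top z = 20 mm. Seated: origin 53 mm above its jar's, any turn.
- square_lid: brown wooden square lid, 110 g, right way up on the worktop. Tapered plug below, 11 mm deep, 68 mm square at the top, 58 mm at the bottom; flange 90 x 90 mm, 9 mm thick, rests on the jar's rim; on top in the middle a bar grip 16 mm thick (x), 50 mm long (y), 30 mm high. Origin: centre of the plug's underside, z up; flange top z = 20 mm. Seated: origin 63 mm above its jar's, any of 4 turns.
- oblong_lid: brown wooden oblong lid, 130 g, right way up on the worktop. Tapered plug below, 11 mm deep, 62 x 102 mm at the top, 52 x 92 mm at the bottom; flange 84 (x) by 124 mm (y), 9 mm thick, rests on the jar's rim; on top in the middle a bar grip 16 mm thick (x), 50 mm long (y), 30 mm high. Origin: centre of the plug's underside, z up; flange top z = 20 mm. Seated: origin 41 mm above its jar's, either way round.
- grey_mug: speckled grey mug, 86 mm across, 88 mm tall, standing among the jars at the back, handle to the wall; only to be left standing. Origin under its centre (handle included), z up.

How it is judged:
By the outcome, as a careful person would: the job done as asked, in the order asked, and still so for the second after the job is handed in, with the robot touching nothing.
It also fails if it takes over 115 s, if anything falls off the work surface, if the arm or the gripper's body presses on something with over 40 N, if the wrist force passes 120 N, or if a joint passes its speed limit or range.

ROBOT

A 7-joint arm with a two-finger parallel gripper is mounted at the origin on the work surface; the furniture and walls round the work are solid. World frame = base frame: x ahead of the robot, y to its left, z up, the work surface at z = 0. Lengths are in m, angles in rad, forces in N, time in s.
With the tool pointing down it reaches from about 0.4 to 0.85 m from the base axis. Payload 4.4 kg.
Tool frame: the origin (TCP) lies between the finger pads; the fingertips stand 17 mm ahead of it and the grasp point (between the pads) lies 2 mm behind it; z points along the fingers, y is the line along which they close (so a half turn about z gives the same grasp; the last joint's range is limited). The gripper opens to 94 mm and grips with 3 to 60 N. Pads are 16 mm wide; open, the fingers measure 119 mm over their backs; the gripper's body (75 mm by 177 mm) begins 78 mm behind the grasp point.
Start: joints at [-1.334, 0.628, 0.038, 1.517, -0.027, 0.996, -0.02], TCP at [0.194, 0.62, 0.222] pointing down, gripper open.
Joint ranges: [-3.06, 3.06], [-0.37, 2.12], [-1.25, 1.32], [0.18, 2.47], [-1.1, 4.24], [0.23, 1.98], [-2.94, 2.94]. Speed limits (rad/s): [2.57, 2.57, 3.14, 3.14, 3.14, 3.14, 3.14].

INTERFACE

Orientations are given as a 3x3 rotation matrix whose columns are the frame's x, y, z axes.
In Python, from workcell import * gives the robot as it stands. The module is installed in compiled form; this text tells all that it offers.
- The arm moves only by the tool play_rows, never from a script. Its argument "deltas" is a list that holds one entry, the list of rows, each a list of 5 numbers: the shift along the tool's x, y, z in cm, then the turn about the tool's z in rad, then the opening, from -1 (shut) to 1 (fully open). A call has 1 to 10 rows; each row shifts and turns the commanded pose from where the row before left it, along the tool's axes as they then stand; what a row does not reach is not made up. A row lasts 1/8 s, in which the tool goes at most 62.5 mm and 10.7 degrees, less where a joint would pass 70% of its speed; a pose out of reach is approached as far as the arm can. A call is refused whole if a number of a shift passes 6.25 or a number of a turn 0.188, either way. A call with a gripper value outside its range is refused whole. The fingers move at their own pace and stop on an object; "grip_force" is the grip in N (left out, the last holds). Time passes only in rows, so rows that do not move let the fingers close. It gives the time, the measured TCP pose, the force, the opening and the grip force at its end, in the units of the state.
- get_obs(): the state, without advancing time (a new reading comes with each control period).
- get_image(name): name is "scene" or "top" or "wrist"; returns (picture, depth): 384x512x3 uint8, red, green, blue; 384x512 float32, m along the optical axis (not along the pixel's ray), 0 where there is no reading.
- camera_model(name): a dict with "fx", "fy", "cx", "cy" (pixels), "world_to_cam" (4x4, takes a point from world to camera coordinates); the wrist camera has in their place "hand_eye" (4x4, takes a point from camera to tool coordinates, whose origin is the TCP and whose axes are the flange's). Camera axes: x right, y down, z forward; pixel columns grow to the right and rows downward; lengths in m; the calibration is good to about 2 mm. A picture is of the moment at which its call begins: read the wrist's pose just before it. camera_model takes no time and is no camera call.
- close_job(): hands the job in; it is judged then, once.
The state is a dict: "clock": time; "joint_pos": joint angles; "joint_vel": joint speeds; "effort": joint torques, N m; "position": TCP position; "eef_rot": TCP orientation; "force": force on the tool from outside, world axes, zero at the start; "torque": the same for the moment, N m; "finger_gap": finger opening in m; "gripper_force": force on a finger pad.
Only numpy, scipy, OpenCV 4.12 (cv2) and the standard library are available. Lean on these libraries where they do the work, as an engineer would, in place of code of your own. Each camera call takes 0.05 s, during which the arm holds its last target. There are 200 camera calls.

## Working session

There is one attempt and no reset: what is moved stays moved. The work goes in short steps, Python scripts to look and compute and a tool call to move; the robot and the scene stay as the last step left them, time stands still between calls to the robot, and variables do not carry over. Pictures are saved under pics/ and viewed, at most 14 in all, crops included, and the job is handed in when it is done.

Besides the shell and the picture viewer there is one more tool, called by a JSON object that holds its "method" and its "body". play_rows: Moves the arm, as the interface text tells. Its arguments: {"type":"object","properties":{"deltas":{"type":"array"},"grip_force":{"type":"number"}},"required":["deltas"]}

```bash
mkdir -p pics; python3 - <<'E'
from workcell import *
import cv2,numpy as np
o=get_obs();print(o)
for n in ("top","scene"):
    p,d=get_image(n);cv2.imwrite(f"pics/{n}0.png",p[:,:,::-1]);np.savez(f"pics/{n}0.npz",p=p,d=d)
    c=camera_model(n);print(n,c)
print(camera_model("wrist"))
E
```

```text
{'clock': 0.0, 'joint_pos': array([-1.33382203,  0.62933953,  0.03847414,  1.51832775, -0.02702887,
        0.99630731, -0.02000609]), 'joint_vel': array([-8.99516878e-05, -2.69407855e-04, -2.14302473e-03, -1.27946344e-03,
       -1.07395172e-03,  1.44357560e-03, -6.42518094e-05]), 'effort': array([ 5.39378034e-04, -5.49728680e+01,  1.14333931e+00, -1.86635309e+01,
       -5.24554309e-02,  2.34835292e-02,  1.43158404e-04]), 'position': array([0.19360628, 0.61984589, 0.22157184]), 'eef_rot': array([[-9.54498965e-01,  2.98213743e-01, -5.38202806e-04],
       [ 2.98214228e-01,  9.54497298e-01, -1.78371580e-03],
       [-1.82154398e-05, -1.86305462e-03, -9.99998264e-01]]), 'force': array([-0.15349722, -0.37907983,  0.61114442]), 'torque': array([0.0284196 , 0.00584748, 0.00512863]), 'gripper_force': 0.0, 'finger_gap': 0.09408436392359196}
top {'fx': 429.6988404497507, 'fy': 429.6988404497507, 'cx': 254.73512176477453, 'cy': 200.29492011799817, 'world_to_cam': array([[ 0.00748598, -0.99995576, -0.00569532,  0.0037322 ],
       [-0.98553758, -0.00641358, -0.16933562,  0.51315443],
       [
[... 244 characters left out ...]
ray([[ 0.71939288, -0.69446004,  0.01411189, -0.37207981],
       [-0.40748981, -0.43839856, -0.80109847,  0.21343948],
       [ 0.56251751,  0.57055408, -0.59836619,  0.94773356],
       [ 0.        ,  0.        ,  0.        ,  1.        ]])}
{'fx': 290.8729901613914, 'fy': 290.8729901613914, 'cx': 259.23858252167935, 'cy': 190.23949697940702, 'hand_eye': array([[ 2.66483513e-04, -9.68962020e-01, -2.47209492e-01,
         7.10596516e-02],
       [ 9.99999736e-01,  9.10604683e-05,  7.21045565e-04,
        -5.25823313e-04],
       [-6.76154756e-04, -2.47209619e-01,  9.68961788e-01,
        -1.63641966e-01],
       [ 0.00000000e+00,  0.00000000e+00,  0.00000000e+00,
         1.00000000e+00]])}
```

View pics/top0.png

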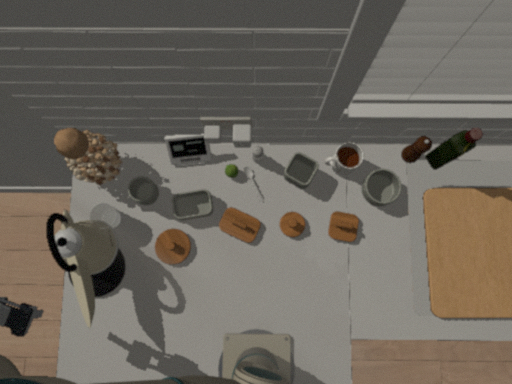

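View pics/scene0.png

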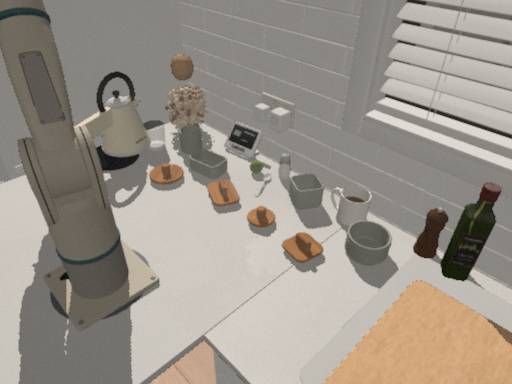

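The top view shows the jars at the back: small round (143,190), oblong (192,205), square (300,170), large round (382,187). The lids sit in front: large round (173,247), oblong (241,225), small round (292,225), square (343,227). The mug is at (348,156). Next I'll build a height map.

```bash
cat > h.py <<'E'
import cv2,numpy as np
from workcell import *
def cloud(n,d,c=None,W=None):
    c=c or camera_model(n); W=np.linalg.inv(c["world_to_cam"]) if W is None else W
    v,u=np.indices(d.shape); P=np.stack([(u-c["cx"])/c["fx"]*d,(v-c["cy"])/c["fy"]*d,d],-1)
    return P@W[:3,:3].T+W[:3,3]
E
python3 - <<'E'
from h import *
z=np.load("pics/top0.npz");p,d=z["p"],z["d"];P=cloud("top",d)
print("table z",np.median(P[240:320,200:340,2]))
hsv=cv2.cvtColor(p,cv2.COLOR_RGB2HSV)
H=P[...,2]
# lids: brown
m=((hsv[...,0]<15)&(hsv[...,1]>140)&(H<0.075)&(H>0.008)).astype(np.uint8)
n,l,s,c=cv2.connectedComponentsWithStats(m)
for i in range(1,n):
    if s[i,4]>200 and c[i][0]<400:
        q=P[l==i]; f=q[q[:,2]<0.028]; t=q[q[:,2]>0.043]
        print("lid",c[i].round(),"flange",cv2.minAreaRect(f[:,:2].astype(np.float32)),np.median(f[:,2]))
        if len(t)>5: print("   top",cv2.minAreaRect(t[:,:2].astype(np.float32)),np.median(t[:,2]),len(t))
for nm,(u,v),h in (("small",(143,190),.084),("obl",(192,205),.052),("sq",(300,170),.074),("large",(382,187),.064),("mug",(348,156),.088)):
    w=50;q=P[v-w:v+w,u-w:u+w].reshape(-1,3);q=q[(abs(q[:,2]-h)<.008)]
    # nearest to expected rim
    q0=P[v,u,:2]; q=q[np.hypot(*(q[:,:2]-q0).T)<.08]
    print(nm,P[v,u],cv2.minAreaRect(q[:,:2].astype(np.float32)),cv2.minEnclosingCircle(q[:,:2].astype(np.float32)),len(q),np.median(q[:,2]))
# height map image x up, y left, 2mm
hm=np.zeros((500,800),np.float32)
r=((0.95-P[...,0])/.002).astype(int).ravel();k=((0.8-P[...,1])/.002).astype(int).ravel();ok=(r>=0)&(r<500)&(k>=0)&(k<800)&(d.ravel()>0)
np.maximum.at(hm,(r[ok],k[ok]),H.ravel()[ok])
hm=cv2.dilate(hm,np.ones((3,3)))
im=cv2.applyColorMap((np.clip(hm/.3,0,1)*255).astype(np.uint8),cv2.COLORMAP_JET)
for y in range(0,800,50): cv2.line(im,(y,0),(y,499),(90,90,90),1);cv2.putText(im,f"{.8-y*.002:.1f}",(y,495),0,.35,(255,255,255))
for x in range(0,500,50): cv2.line(im,(0,x),(799,x),(90,90,90),1);cv2.putText(im,f"{.95-x*.002:.2f}",(0,x+10),0,.35,(255,255,255))
cv2.imwrite("pics/hm.png",im)
E
```

```text
table z -0.0001029010226729632
lid [348. 157.] flange ((0.0, 0.0), (0.0, 0.0), 0.0) nan
   top ((0.6556494235992432, -0.28760722279548645), (0.05710577964782715, 0.061252348124980927), 2.136009931564331) 0.049458536909492756 268
lid [240. 225.] flange ((0.4402429163455963, 0.05546848475933075), (0.116790771484375, 0.07402349263429642), 63.79037094116211) 0.020095195504833963
   top ((0.43925759196281433, 0.05685391277074814), (0.04616222530603409, 0.015417800284922123), 65.37196350097656) 0.04905134944959699 44
lid [292. 224.] flange ((0.4411624073982239, -0.11194948107004166), (0.06914401799440384, 0.07337283343076706), 44.376068115234375) 0.020122806683617656
   top ((0.4414929449558258, -0.11037944257259369), (0.021812716498970985, 0.025206686928868294), 87.42667388916016) 0.049506126792404404 38
lid [343. 227.] flange ((0.43522560596466064, -0.2734954059123993), (0.08415719866752625, 0.08397451788187027), 77.51388549804688) 0.019961445766579766
   top ((0.43577340245246887, -0.2720659077167511), (0.046677570790052414, 0.015630222856998444), 77.65418243408203) 0.04955522807025203 
[... 633 characters left out ...]
 0.12158701568841934), 10.287466049194336) ((0.49938875436782837, 0.20563775300979614), 0.06492680311203003) 246 0.05152778620777676
sq [ 0.62163175 -0.13989379  0.00373501] ((0.6190276741981506, -0.14723221957683563), (0.09817632287740707, 0.11757365614175797), 55.19009017944336) ((0.6167680025100708, -0.15148213505744934), 0.07021468877792358) 215 0.07391116896378502
large [ 0.56664533 -0.40576737  0.00310032] ((0.5580002665519714, -0.3895355761051178), (0.10858968645334244, 0.11042699962854385), 0.06435376405715942) ((0.5582889914512634, -0.390164315700531), 0.05679968371987343) 239 0.06319940344836561
mug [ 0.65745591 -0.28869817  0.04810424] ((0.6655786037445068, -0.2806585133075714), (0.11183091998100281, 0.11804666370153427), 79.66552734375) ((0.673892617225647, -0.2827186584472656), 0.07432001084089279) 220 0.08735936396016508
  return _methods._mean(a, axis=axis, dtype=dtype,
  ret = ret.dtype.type(ret / rcount)
```

View pics/hm.png

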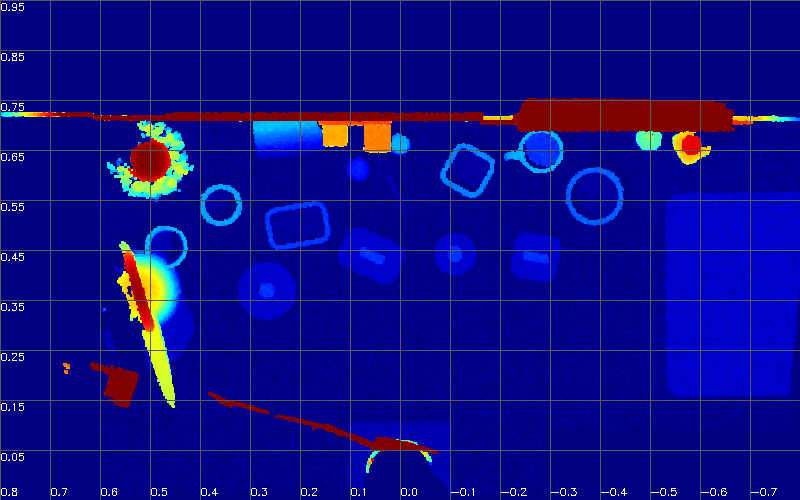

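The height map matches the given sizes: the rims come out at 0.083, 0.0515, 0.074 and 0.063 m. Obstacles:
- Vase at about (0.63, 0.50)
- Kettle at about (0.37, 0.50)
- Pepper mill at about (0.66, -0.48)

Next I'll refine the poses by template fit.

```bash
cat >> h.py <<'E'
from scipy.optimize import minimize
def sd(q,p,hx,hy,r):  # signed distance to rounded rect at pose p
    c,s=np.cos(p[2]),np.sin(p[2]);e=q[:,:2]-p[:2];a=np.abs(np.c_[c*e[:,0]+s*e[:,1],-s*e[:,0]+c*e[:,1]])-[hx-r,hy-r]
    return np.hypot(*np.maximum(a,0).T)+np.minimum(a.max(1),0)-r
def fitrim(P,c,h,hx,hy,r,yaw=0,R=.09):
    q=P.reshape(-1,3);q=q[(abs(q[:,2]-h)<.005)&(np.hypot(*(q[:,:2]-c).T)<R)]
    f=lambda p:np.minimum(np.abs(sd(q,p,hx,hy,r)),.006).mean()
    b=min((minimize(f,[c[0],c[1],yaw+t],method="Nelder-Mead",options=dict(initial_simplex=np.array([c[0],c[1],yaw+t])+np.array([[0,0,0],[.01,0,0],[0,.01,0],[0,0,.15]]))) for t in np.arange(-.6,.7,.2)),key=lambda b:b.fun)
    return b.x.round(4),round(b.fun*1000,2),len(q)
LIDS=dict(large=(.057,.057,.057),small=(.041,.041,.041),square=(.045,.045,.01),oblong=(.042,.062,.012))
def fitlid(P,c,nm,yaw=0,z0=.009):  # flange silhouette: in-points inside, table points outside
    hx,hy,r=LIDS[nm];q=P.reshape(-1,3);q=q[np.hypot(*(q[:,:2]-c).T)<.1];i=q[:,2]>z0
    def f(p):
        s=sd(q,p,hx,hy,r);return np.where(i,np.clip(s,0,.01),np.clip(-s,0,.01)).sum()/40
    b=min((minimize(f,[c[0],c[1],yaw+t],method="Nelder-Mead",options=dict(initial_simplex=np.array([c[0],c[1],yaw+t])+np.array([[0,0,0],[.01,0,0],[0,.01,0],[0,0,.15]]))) for t in np.arange(-.4,.5,.2)),key=lambda b:b.fun)
    return b.x.round(4),round(b.fun*1000,2)
E
python3 - <<'E'
from h import *
z=np.load("pics/top0.npz");P=cloud("top",z["d"]);H=P[...,2]
print("JARS x y yaw(deg, its x), err mm")
for n,a in dict(small=((.543,.363),.084,.037,.037,.037,0,.055),large=((.558,-.3895),.064,.053,.053,.053,0,.075),square=((.611,-.132),.074,.041,.041,.012,.5,.07),oblong=((.4995,.2046),.052,.038,.058,.014,.18,.08)).items():
    x,e,k=fitrim(P,*a);print(n,x[:2],np.degrees(x[2]).round(1),e,k)
for n,c,y in (("large",(.37,.267),0),("small",(.4415,-.11),0),("square",(.4355,-.272),-.21),("oblong",(.44,.056),-.45)):
    x,e=fitlid(P,np.array(c),n,y)
    q=P.reshape(-1,3);t=q[(q[:,2]>.043)&(np.hypot(*(q[:,:2]-x[:2]).T)<.04)]
    print(n,"lid",x[:2],np.degrees(x[2]).round(1),e,"knob",cv2.minAreaRect(t[:,:2].astype(np.float32)))
for n,(a,b,c_,d_) in dict(kettle=(.15,.47,.42,.6),vase=(.56,.7,.42,.6),mill=(.63,.69,-.52,-.45),bottle=(.62,.69,-.63,-.53),glass=(.43,.51,.43,.52),cab=(.68,.75,-.6,-.25)).items():
    m=(P[...,0]>a)&(P[...,0]<b)&(P[...,1]>c_)&(P[...,1]<d_)&(z["d"]>0)&(H<.6);print(n,np.percentile(H[m],[50,90,99.5]).round(3))
E
```

```text
JARS x y yaw(deg, its x), err mm
small [0.5397 0.3582] -5.4 1.52 147
large [ 0.5574 -0.3895] -32.6 1.71 207
square [ 0.6095 -0.136 ] 61.1 1.73 176
oblong [0.4991 0.2048] 10.2 1.66 215
large lid [0.3694 0.268 ] -19.1 12.84 knob ((0.36805135011672974, 0.2674121856689453), (0.0245637446641922, 0.025244293734431267), 0.023620380088686943)
small lid [ 0.4427 -0.111 ] -6.8 0.4 knob ((0.4415849447250366, -0.1104956716299057), (0.02555578015744686, 0.021780338138341904), 0.8643972277641296)
square lid [ 0.437  -0.2741] -10.5 1.96 knob ((0.43579837679862976, -0.2720594108104706), (0.04670172929763794, 0.01662629283964634), 77.09727478027344)
oblong lid [0.4394 0.0569] -24.5 6.51 knob ((0.43883153796195984, 0.05632636696100235), (0.047515470534563065, 0.015572371892631054), 63.77947998046875)
kettle [0.128 0.32  0.37 ]
vase [0.142 0.291 0.303]
mill [0.048 0.138 0.303]
bottle [0.151 0.265 0.304]
glass [0.03  0.084 0.109]
cab [0.368 0.583 0.597]
```

{"method": "play_rows", "body": {"deltas": [[[0,0,-4,0,1],[0,0,-6,0,1],[0,0,-6,0,1],[0,0,-6,0,1],[0,0,0,0,1],[-2.7,-2.8,0,0,1],[-3.4,-3.5,0,0,1],[-3.4,-3.5,0,0,1],[-3.4,-3.5,0,0,1],[-3.4,-3.5,0,0,1]]], "grip_force": 30}}

```text
clock: 1.35
position: [0.2995, 0.4093, 0.4409]
eef_rot: [[-0.955, 0.298, -0.001], [0.298, 0.955, -0.002], [0.001, -0.003, -1.0]]
force: [0.9, 0.3, 1.2]
finger_gap: 0.0942
gripper_force: 0.0
```

```bash
cat >> h.py <<'E'
def to(x,y,z,psi=None):
    o=get_obs();R=o["eef_rot"];d=R.T@(np.array([x,y,z])-o["position"])*100
    p=np.degrees(np.arctan2(R[1,0],R[0,0]));print("t",round(o["clock"],2),"pos",o["position"].round(4),"psi",p.round(2),"gap",o["finger_gap"].round(4),"F",o["force"].round(1),"tilt",R[:2,2].round(4),"q",o["joint_pos"].round(2))
    print("tool shift cm",d.round(2),"" if psi is None else ("turn rad",np.radians((p-psi+180)%360-180).round(3)))
E
python3 -c "
from h import *
to(.369,.268,.10,162.7)"
```

```text
Traceback (most recent call last):
  File "h.py", line 25, in to
    p=np.degrees(np.arctan2(R[1,0],R[0,0]));print("t",round(o["clock"],2),"pos",o["position"].round(4),"psi",p.round(2),"gap",o["finger_gap"].round(4),"F",o["force"].round(1),"tilt",R[:2,2].round(4),"q",o["joint_pos"].round(2))
                                                                                                                              ^^^^^^^^^^^^^^^^^^^^^
AttributeError: 'float' object has no attribute 'round'
```

{"method": "play_rows", "body": {"deltas": [[[-3.5,-3.7,0,0,1],[-3.5,-3.7,0,0,1],[-2.5,-2.6,3,0,1],[-1.4,-1.5,5,0,1],[0,0,6,0,1],[0,0,6,0,1],[0,0,6,0,1],[0,0,5,0,1],[0,0,0,0,1]]]}}

```text
clock: 2.48
position: [0.3659, 0.2666, 0.1292]
eef_rot: [[-0.954, 0.298, -0.008], [0.299, 0.954, -0.007], [0.005, -0.009, -1.0]]
force: [-0.4, -0.7, 0.4]
finger_gap: 0.0941
gripper_force: 0.0
```

```bash
sed -i 's/o\["finger_gap"\].round(4)/round(float(o["finger_gap"]),4)/' h.py; python3 -c "
from h import *
to(.369,.268,.04,162.7)
o=get_obs();p,d=get_image('wrist');cv2.imwrite('pics/w1.png',p[:,:,::-1])
T=np.eye(4);T[:3,:3]=o['eef_rot'];T[:3,3]=o['position'];c=camera_model('wrist')
P=cloud('wrist',d,c,T@c['hand_eye']);q=P.reshape(-1,3);q=q[(d.ravel()>0)]
t=q[(abs(q[:,2]-.05)<.006)&(np.hypot(q[:,0]-.369,q[:,1]-.268)<.03)];print(len(t),cv2.minEnclosingCircle(t[:,:2].astype(np.float32)),np.median(t[:,2]) if len(t) else 0)
"
```

```text
t 2.48 pos [0.3659 0.2666 0.1292] psi 162.63 gap 0.0941 F [-0.4 -0.7  0.4] tilt [-0.0078 -0.0066] q [-0.79  0.52  0.14  2.14 -0.14  0.51  0.72]
tool shift cm [-0.31  0.3   8.91] ('turn rad', np.float64(-0.001))
754 ((0.3682728707790375, 0.26671290397644043), 0.013989334926009178) 0.050949751392837264
```

The wrist depth puts the knob at (0.368, 0.267), which agrees with the top camera. Descending and gripping.

{"method": "play_rows", "body": {"deltas": [[[-0.2,0.2,4,0,1],[0,0,3,0,1],[0,0,1.9,0,1],[0,0,0,0,1],[0,0,0,0,-1],[0,0,0,0,-1],[0,0,0,0,-1],[0,0,0,0,-1],[0,0,0,0,-1]]], "grip_force": 30}}

```text
clock: 3.65
position: [0.3716, 0.2706, 0.0435]
eef_rot: [[-0.955, 0.298, 0.0], [0.298, 0.955, 0.0], [-0.0, 0.0, -1.0]]
force: [-0.2, -0.4, 0.5]
finger_gap: 0.0477
gripper_force: 0.0
```

{"method": "play_rows", "body": {"deltas": [[[0,0,0,0,-1],[0,0,-2,0,-1],[0,0,-4,0,-1],[0,0,-5,0,-1],[0,0,-5,0,-1],[0,0,-2,0,-1]]]}}

```text
clock: 4.4
position: [0.3723, 0.271, 0.226]
eef_rot: [[-0.954, 0.298, 0.003], [0.298, 0.954, 0.003], [-0.002, 0.003, -1.0]]
force: [-0.4, -0.5, -1.4]
finger_gap: 0.0264
gripper_force: 30.0
```

```bash
python3 -c "
from h import *
to(.5575,-.3895,.22,162.7)"
```

```text
t 4.4 pos [0.3723 0.271  0.226 ] psi 162.65 gap 0.0264 F [-0.4 -0.5 -1.4] tilt [0.0029 0.0025] q [-0.83  0.36  0.19  2.03 -0.1   0.76  0.69]
tool shift cm [-37.38 -57.53   0.48] ('turn rad', np.float64(-0.001))
```

```bash
cat >> h.py <<'E'
def wrist(name=None):
    o=get_obs();p,d=get_image('wrist')
    if name: cv2.imwrite(f'pics/{name}.png',p[:,:,::-1])
    T=np.eye(4);T[:3,:3]=o['eef_rot'];T[:3,3]=o['position'];c=camera_model('wrist')
    P=cloud('wrist',d,c,T@c['hand_eye']);P[d==0]=np.nan
    return p,P,cloud('wrist',d,c,c['hand_eye'])
E
python3 -c "
from h import *
p,P,Q=wrist('w2');np.save('pics/w2.npy',Q);to(.5575,-.3895,.22)
for z in range(0,10): print((Q[190+z*20,100:420:20,2]).round(3).tolist())"
```

```text
t 4.45 pos [0.3729 0.2715 0.2271] psi 162.64 gap 0.0265 F [ 0.9 -0.3 -0.2] tilt [0.0044 0.004 ] q [-0.83  0.36  0.19  2.03 -0.1   0.76  0.69]
tool shift cm [-37.34 -57.59   0.53] 
[0.223, 0.223, 0.226, 0.224, 0.225, 0.042, 0.041, 0.042, 0.041, 0.041, 0.04, 0.041, 0.226, 0.225, 0.223, 0.19]
[0.224, 0.223, 0.224, 0.225, 0.224, 0.04, 0.041, 0.04, 0.013, 0.04, 0.042, 0.04, 0.226, 0.225, 0.224, 0.225]
[0.208, 0.225, 0.224, 0.223, 0.226, 0.04, -0.011, 0.013, 0.011, 0.012, -0.011, 0.041, 0.225, 0.224, 0.226, 0.226]
[0.204, 0.204, 0.204, 0.203, 0.224, 0.041, -0.036, 0.04, 0.041, 0.04, -0.036, 0.041, 0.194, 0.179, 0.225, 0.224]
[0.175, -0.097, -0.097, -0.097, -0.097, -0.096, -0.055, 0.04, 0.041, 0.041, -0.056, -0.096, -0.097, -0.096, -0.096, -0.098]
[-0.096, -0.105, -0.105, -0.105, -0.106, -0.101, -0.097, -0.098, -0.098, -0.098, -0.096, -0.101, -0.104, -0.105, -0.105, -0.106]
[-0.1, -0.106, -0.106, -0.105, -0.106, -0.103, -0.1, -0.1, -0.1, -0.1, -0.1, -0.103, -0.106, -0.106, -0.105, -0.107]
[0.222, -0.105, -0.105, -0.105, -0.106, -0.103, -0.071, 0.226, 0.226, 0.224, -0.074, -0.104, -0.106, -0.107, -0.106, -0.106]
[0.226, -0.106, -0.106, -0.106, -0.106, -0.103, 0.226, 0.224, 0.217, 0.206, 0.198, -0.107, -0.107, -0.108, -0.107, -0.107]
[-0.117, -0.117, -0.117, -0.117, -0.117, -0.117, -0.118, -0.116, -0.117, -0.116, -0.117, -0.117, -0.117, -0.117, -0.117, -0.117]
```

View pics/w2.png

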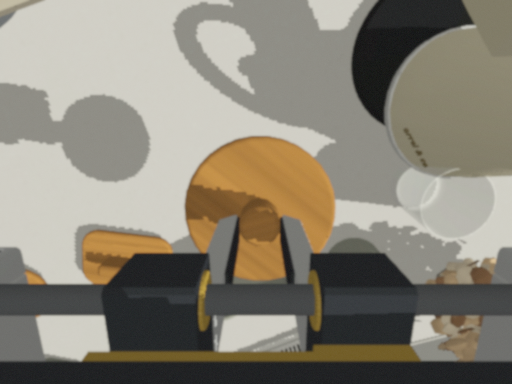

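The wrist view shows the large lid held level, with the flange at (260,210). The grip is only about 5 mm deep because the fingers closed late. I'll set the lid back down and regrip deeper.

{"method": "play_rows", "body": {"deltas": [[[0,0,5,0,-1],[0,0,5,0,-1],[0,0,4,0,-1],[0,0,1.5,0,-1],[0,0,1,0,-1],[0,0,0,0,-1],[0,0,0,0,0],[0,0,0,0,0],[0,0,0,0,0],[0,0,1,0,0]]]}}

```text
clock: 5.7
position: [0.3721, 0.271, 0.0487]
eef_rot: [[-0.955, 0.298, 0.001], [0.298, 0.955, 0.001], [-0.001, 0.002, -1.0]]
force: [0.9, 0.5, -0.6]
finger_gap: 0.0471
gripper_force: 0.0
```

```bash
python3 -c "
from h import *
p,P,Q=wrist();to(.37,.268,.04)
q=P[~np.isnan(P[...,0])];t=q[(abs(q[:,2]-.05)<.006)&(np.hypot(q[:,0]-.369,q[:,1]-.268)<.03)];print(len(t),cv2.minEnclosingCircle(t[:,:2].astype(np.float32)),np.median(t[:,2]))
f=q[(abs(q[:,2]-.02)<.005)&(np.hypot(q[:,0]-.369,q[:,1]-.268)<.08)];print(len(f),cv2.minEnclosingCircle(f[:,:2].astype(np.float32)),np.median(f[:,2]))"
```

```text
t 5.75 pos [0.3713 0.2704 0.0473] psi 162.66 gap 0.047 F [ 0.2 -0.1  0.1] tilt [-0.0005 -0.0004] q [-0.75  0.68  0.09  2.18 -0.19  0.29  0.77]
tool shift cm [ 0.05 -0.27  0.73] 
1846 ((0.3676835894584656, 0.26844707131385803), 0.029757371172308922) 0.050992007421800156
14699 ((0.36853042244911194, 0.27022427320480347), 0.05685975030064583) 0.021375772198175935
```

{"method": "play_rows", "body": {"deltas": [[[0.3,0,0.5,0,0],[0,0,0.4,0,0],[0,0,0,0,-1],[0,0,0,0,-1],[0,0,0,0,-1],[0,0,0,0,-1],[0,0,0,0,-1],[0,0,0,0,-1]]]}}

```text
clock: 6.75
position: [0.3687, 0.2714, 0.0395]
eef_rot: [[-0.954, 0.298, 0.0], [0.298, 0.954, 0.0], [-0.0, 0.0, -1.0]]
force: [-0.0, 0.2, 0.0]
finger_gap: 0.0271
gripper_force: 30.0
```

{"method": "play_rows", "body": {"deltas": [[[0,0,0,0,-1],[0,0,-2,0,-1],[0,0,-4,0,-1],[0,0,-5,0,-1],[0,0,-5,0,-1],[0,0,-2,0,-1],[0,0,0,0,-1]]]}}

```text
clock: 7.62
position: [0.3692, 0.2721, 0.2207]
eef_rot: [[-0.955, 0.298, 0.002], [0.298, 0.955, 0.002], [-0.002, 0.003, -1.0]]
force: [-0.2, 0.8, -3.3]
finger_gap: 0.0273
gripper_force: 30.0
```

```bash
python3 -c "
from h import *
p,P,Q=wrist();to(.5575,-.3895,.22)
print(np.nanmedian(Q[150:170,250:270],(0,1)).round(4))
m=(abs(Q[...,2]-np.nanmedian(Q[150:170,250:270,2]))<.008)&(np.hypot(Q[...,0],Q[...,1])<.075)
f=Q[m];print(len(f),cv2.minEnclosingCircle(f[:,:2].astype(np.float32)))"
```

```text
t 7.67 pos [0.3684 0.2715 0.2194] psi 162.67 gap 0.028 F [ 0.3 -0.5 -2.1] tilt [0.0003 0.0006] q [-0.85  0.37  0.21  2.04 -0.11  0.74  0.7 ]
tool shift cm [-37.74 -57.46  -0.09] 
[ 0.0448 -0.0005  0.0181]
13610 ((-0.00010621042747516185, -0.000138855044497177), 0.05676582455635071)
```

The large lid is centred in the grip, with the flange top 18 mm below the TCP. Carrying it to its jar.

{"method": "play_rows", "body": {"deltas": [[[-1.5,-2.3,0,0,-1],[-2.9,-4.4,0,0,-1],[-2.9,-4.4,0,0,-1],[-2.9,-4.4,0,0,-1],[-2.9,-4.4,0,0,-1],[-2.9,-4.4,0,0,-1],[-2.9,-4.4,0,0,-1],[-2.9,-4.4,0,0,-1],[-2.9,-4.4,0,0,-1],[-2.9,-4.4,0,0,-1]]]}}

```text
clock: 8.93
position: [0.5064, -0.212, 0.2172]
eef_rot: [[-0.954, 0.298, -0.003], [0.298, 0.954, 0.001], [0.004, 0.0, -1.0]]
force: [0.6, 0.4, -2.3]
finger_gap: 0.0274
gripper_force: 30.0
```

{"method": "play_rows", "body": {"deltas": [[[-2.9,-4.4,0,0,-1],[-2.9,-4.4,0,0,-1],[-2.9,-4.4,0,0,-1],[-1.4,-2.3,0,0,-1],[0,0,4,0,-1],[0,0,3,0,-1],[0,0,0,0,-1],[0,0,0,0,-1],[0,0,0,0,-1]]]}}

```text
clock: 10.05
position: [0.5581, -0.3895, 0.1508]
eef_rot: [[-0.955, 0.298, 0.002], [0.298, 0.955, -0.001], [-0.002, -0.001, -1.0]]
force: [0.1, 0.7, -2.2]
finger_gap: 0.0275
gripper_force: 30.0
```

```bash
python3 -c "
from h import *
p,P,Q=wrist('w3');to(.5575,-.3895,.091)
z=np.nanmedian(Q[150:170,250:270,2]);print(z)
m=(abs(Q[...,2]-z)<.008)&(np.hypot(Q[...,0],Q[...,1])<.075)
f=Q[m];print(len(f),cv2.minEnclosingCircle(f[:,:2].astype(np.float32)))
q,d=get_image('top');T=cloud('top',d);print(fitrim(T,(.5575,-.3895),.064,.053,.053,.053))"
```

```text
t 10.1 pos [ 0.5581 -0.3893  0.1508] psi 162.66 gap 0.0273 F [ 0.3  0.1 -1.5] tilt [ 0.0019 -0.0013] q [ 0.43  0.76  0.24  1.5  -0.21  0.91  2.01]
tool shift cm [ 0.06 -0.03  5.98] 
0.018156058462678662
13616 ((-0.00021715018374379724, -0.0001647547323955223), 0.056771647185087204)
(array([ 0.558 , -0.3904,  0.3841]), np.float64(1.52), 25)
```

View pics/w3.png

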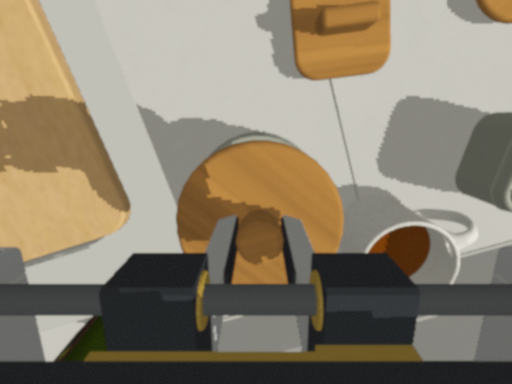

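The lid at (260,210) covers the jar concentrically, and the mug stands clear at (415,250). Lowering now.

{"method": "play_rows", "body": {"deltas": [[[0,0,2,0,-1],[0,0,1.5,0,-1],[0,0,1,0,-1],[0,0,0.7,0,-1],[0,0,0.5,0,-1],[0,0,0.2,0,-1],[0,0,0,0,-1]]]}}

```text
clock: 11.02
position: [0.5575, -0.389, 0.0923]
eef_rot: [[-0.954, 0.298, 0.001], [0.298, 0.954, -0.0], [-0.001, 0.0, -1.0]]
force: [-2.4, 2.3, 8.5]
finger_gap: 0.0278
gripper_force: 30.0
```

```bash
python3 -c "
from h import *
p,P,Q=wrist();to(.5575,-.3895,.091);print(np.nanmedian(P[140:180,210:310],(0,1)))"
```

```text
t 11.07 pos [ 0.5575 -0.389   0.0923] psi 162.64 gap 0.0275 F [-2.   2.1  6.7] tilt [ 0.0008 -0.0001] q [ 0.44  0.83  0.22  1.54 -0.23  0.8   2.03]
tool shift cm [-0.02 -0.04  0.13] 
[ 0.51589714 -0.37591457  0.07397356]
```

{"method": "play_rows", "body": {"deltas": [[[0,0,0,0,0.2],[0,0,0,0,0.2],[0,0,0,0,0.2],[0,0,-1.5,0,0.2],[0,0,-4,0,0.2],[0,0,-5,0,0.2],[1.8,2.1,-1,0,0.2],[3.5,4.2,0,0,0.2],[3.5,4.2,0,0,0.2],[3.5,4.2,0,0,0.2]]]}}

```text
clock: 12.32
position: [0.4835, -0.2105, 0.2065]
eef_rot: [[-0.954, 0.298, 0.002], [0.298, 0.954, -0.0], [-0.002, 0.0, -1.0]]
force: [0.4, 1.6, -0.4]
finger_gap: 0.0563
gripper_force: 0.0
```

{"method": "play_rows", "body": {"deltas": [[[3.5,4.2,0,0,0.2],[3.5,4.2,0,0,0.2],[0,0,3,0,0.2],[0,0,5,0,0.2],[0,0,2,0,0.2],[0,0,0,0,0.2],[0,0,0,0,0.2]]]}}

```text
clock: 13.2
position: [0.443, -0.1112, 0.1066]
eef_rot: [[-0.954, 0.299, 0.002], [0.299, 0.954, -0.0], [-0.002, 0.0, -1.0]]
force: [0.5, 1.1, -0.9]
finger_gap: 0.0564
gripper_force: 0.0
```

```bash
cat >> h.py <<'E'
def lidat(P,c,zt=.02,R=.075):
    q=P[~np.isnan(P[...,0])];f=q[(abs(q[:,2]-zt)<.006)&(np.hypot(*(q[:,:2]-c).T)<R)]
    return len(f),cv2.minEnclosingCircle(f[:,:2].astype(np.float32)),np.median(f[:,2]).round(4)
def rimcheck(T,c,h,r): # flange-top plane of a seated lid from the top camera
    q=T.reshape(-1,3);q=q[(np.hypot(*(q[:,:2]-c).T)<r)&(abs(q[:,2]-h)<.012)]
    A=np.c_[q[:,:2]-c,np.ones(len(q))];s=np.linalg.lstsq(A,q[:,2],rcond=None)[0];return len(q),"tilt",s[:2].round(3),"z",s[2].round(4)
E
python3 -c "
from h import *
p,P,Q=wrist();to(.442,-.1105,.0385);print(lidat(P,(.442,-.1105),R=.055))
p,d=get_image('top');T=cloud('top',d);print(rimcheck(T,(.5575,-.3895),.073,.05))"
```

```text
t 13.25 pos [ 0.4431 -0.1112  0.1067] psi 162.64 gap 0.0564 F [ 0.  -0.1  0.5] tilt [ 0.0025 -0.0005] q [ 0.05  0.56  0.2   2.16 -0.25  0.44  1.71]
tool shift cm [0.14 0.03 6.82] 
(5242, ((0.44122952222824097, -0.11105410754680634), 0.04101918637752533), np.float64(0.0213))
(718, 'tilt', array([0.001, 0.008]), 'z', np.float64(0.0732))
```

The large lid is seated level with its flange top at z = 0.0732. Now the small lid.

{"method": "play_rows", "body": {"deltas": [[[0.2,0,3,0,0.2],[0,0,2.5,0,0.2],[0,0,1.3,0,0.2],[0,0,0,0,-1],[0,0,0,0,-1],[0,0,0,0,-1],[0,0,0,0,-1],[0,0,0,0,-1],[0,0,0,0,-1],[0,0,0,0,-1]]]}}

```text
clock: 14.55
position: [0.4405, -0.1104, 0.0379]
eef_rot: [[-0.954, 0.298, 0.001], [0.298, 0.954, -0.0], [-0.001, 0.0, -1.0]]
force: [0.3, 0.5, 6.8]
finger_gap: 0.0273
gripper_force: 30.0
```

{"method": "play_rows", "body": {"deltas": [[[0,0,-2,0,-1],[0,0,-4,0,-1],[0,0,-5,0,-1],[0,0,-6,0,-1],[0.3,2.3,-4,0,-1],[0.6,4.6,0,0,-1],[0.6,4.6,0,0,-1],[0.6,4.6,0,0,-1],[0.6,4.6,0,0,-1],[0.3,2.3,0,0,-1]]]}}

```text
clock: 15.8
position: [0.4796, 0.1212, 0.247]
eef_rot: [[-0.956, 0.295, -0.001], [0.295, 0.956, 0.001], [0.001, 0.0, -1.0]]
force: [-0.0, 0.1, -1.2]
finger_gap: 0.0277
gripper_force: 30.0
```

{"method": "play_rows", "body": {"deltas": [[[0,0,0,-0.13,-1],[0,0,0,-0.18,-1],[0,0,0,-0.18,-1],[0,0,0,-0.18,-1],[0,0,0,-0.18,-1],[0,0,0,-0.18,-1],[0,0,0,-0.18,-1],[0,0,0,-0.1,-1],[0,0,0,0,-1],[0,0,0,0,-1]]]}}

```text
clock: 17.05
position: [0.4798, 0.1181, 0.2473]
eef_rot: [[-0.536, -0.844, -0.0], [-0.844, 0.536, -0.0], [0.0, 0.0, -1.0]]
force: [0.4, -1.0, -1.6]
finger_gap: 0.0272
gripper_force: 30.0
```

```bash
cat >> h.py <<'E'
def held(Q,R=.075):
    z=np.nanmedian(Q[150:170,250:270,2]);m=(abs(Q[...,2]-z)<.008)&(np.hypot(Q[...,0],Q[...,1])<R);f=Q[m][:,:2].astype(np.float32)
    print("held flange tool z",z.round(4),len(f),cv2.minEnclosingCircle(f),cv2.minAreaRect(f))
E
python3 -c "
from h import *
p,P,Q=wrist();to(.54,.3585,.2,238);held(Q,.055)
p,d=get_image('top');T=cloud('top',d)
print(fitrim(T,(.54,.3585),.084,.037,.037,.037,0,.055))"
```

```text
t 17.1 pos [0.4799 0.1182 0.2473] psi -122.37 gap 0.0278 F [ 0.   0.1 -0.8] tilt [-0.0003 -0.0002] q [-0.26  0.38 -0.05  1.91  0.03  0.86  2.25]
tool shift cm [-23.52   7.79   4.73] ('turn rad', np.float64(-0.007))
held flange tool z 0.2259 1475 ((0.034770794212818146, 0.006087537854909897), 0.04090717434883118) ((0.03419192135334015, 0.005366265773773193), (0.07973539084196091, 0.04284236952662468), 83.20527648925781)
(array([ 0.5403,  0.3582, -0.4688]), np.float64(1.54), 151)
```

{"method": "play_rows", "body": {"deltas": [[[-2,0.7,0,0,-1],[-4.2,1.4,0,0,-1],[-4.2,1.4,0,0,-1],[-4.2,1.4,0,0,-1],[-4.2,1.4,0,0,-1],[-3,1,0,0,-1],[-1.7,0.5,2,0,-1],[0,0,4,0,-1],[0,0,0,0,-1],[0,0,0,0,-1]]]}}

```text
clock: 18.4
position: [0.5403, 0.3587, 0.1885]
eef_rot: [[-0.535, -0.845, 0.001], [-0.845, 0.535, 0.001], [-0.001, -0.001, -1.0]]
force: [0.2, -0.8, -0.2]
finger_gap: 0.0277
gripper_force: 30.0
```

```bash
python3 -c "
from h import *
p,P,Q=wrist('w4');to(.54,.3583,.111,238)
f=Q[(Q[...,2]>.008)&(Q[...,2]<.03)&(np.hypot(Q[...,0],Q[...,1])<.055)];print(np.percentile(f[:,2],[10,50,90]).round(4));f=f[abs(f[:,2]-.019)<.005];print(len(f),cv2.minEnclosingCircle(f[:,:2].astype(np.float32)))"
```

```text
t 18.45 pos [0.5407 0.3589 0.1891] psi -122.33 gap 0.0276 F [-0.3 -0.   0.3] tilt [0.0022 0.0013] q [-0.59  0.66 -0.06  1.56  0.05  0.92  1.9 ]
tool shift cm [0.1  0.03 7.81] ('turn rad', np.float64(-0.006))
[0.0157 0.0166 0.0177]
6317 ((-0.00012133768177591264, -0.00018976189312525094), 0.04104026034474373)
```

View pics/w4.png

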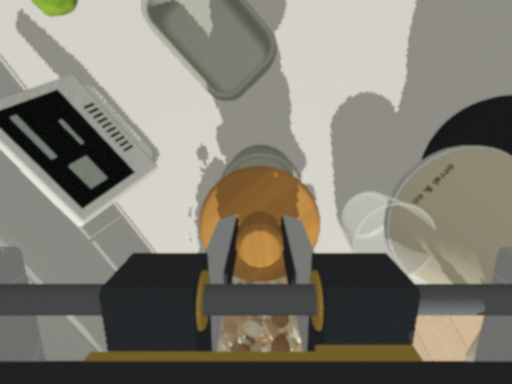

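The small lid is held level and centred at (260,210), and the jar is below it in line with the view. Lowering.

{"method": "play_rows", "body": {"deltas": [[[0.1,0,2,0,-1],[0,0,2.5,0,-1],[0,0,1.4,0,-1],[0,0,1,0,-1],[0,0,0.6,0,-1],[0,0,0.4,0,-1],[0,0,0,0,-1],[0,0,0,0,-1]]]}}

```text
clock: 19.45
position: [0.5395, 0.358, 0.1107]
eef_rot: [[-0.534, -0.845, 0.001], [-0.845, 0.534, 0.001], [-0.001, -0.001, -1.0]]
force: [-2.0, -1.7, 9.9]
finger_gap: 0.0276
gripper_force: 30.0
```

```bash
python3 -c "
from h import *
to(.54,.3583,.11,238)"
```

```text
t 19.45 pos [0.5395 0.358  0.1107] psi -122.3 gap 0.0276 F [-2.  -1.7  9.9] tilt [0.0012 0.0008] q [-0.59  0.75 -0.06  1.62  0.06  0.77  1.9 ]
tool shift cm [-0.05 -0.02  0.07] ('turn rad', np.float64(-0.005))
```

{"method": "play_rows", "body": {"deltas": [[[0,0,0,0,0.2],[0,0,0,0,0.2],[0,0,0,0,0.2],[0,0,-1.5,0,0.2],[0,0,-4,0,0.2],[0,0,-5,0,0.2],[2.2,-0.5,-1,0,0.2],[4.4,-1.1,0,0,0.2],[4.4,-1.1,0,0,0.2],[4.4,-1.1,0,0,0.2]]]}}

```text
clock: 20.7
position: [0.4884, 0.2062, 0.2242]
eef_rot: [[-0.534, -0.846, 0.001], [-0.846, 0.534, 0.0], [-0.001, -0.0, -1.0]]
force: [0.1, -1.6, 0.2]
finger_gap: 0.0566
gripper_force: 0.0
```

{"method": "play_rows", "body": {"deltas": [[[4.4,-1.1,0,0,0.2],[4.4,-1.1,0,0,0.2],[4.4,-1.1,0,0,0.2],[2.2,-0.5,0,0.1,0.2],[0,0,0,0.18,0.2],[0,0,0,0.18,0.2],[0,0,0,0.18,0.2],[0,0,0,0.18,0.2],[0,0,0,0.18,0.2],[0,0,0,0.18,0.2]]]}}

```text
clock: 21.95
position: [0.4389, 0.0572, 0.2241]
eef_rot: [[-0.984, 0.177, 0.001], [0.177, 0.984, 0.001], [-0.0, 0.001, -1.0]]
force: [0.0, -1.4, -0.8]
finger_gap: 0.0564
gripper_force: 0.0
```

{"method": "play_rows", "body": {"deltas": [[[0,0,0,0.18,0.2],[0,0,0,0.18,0.2],[0,0,0,0.18,0.2],[0,0,0,0.18,0.2],[0,0,0,0.18,0.2],[0,0,0,0.18,0.2],[0,0,0,0.18,0.2],[0,0,0,0.18,0.2],[0,0,0,0.18,0.2],[0,0,0,0.18,0.2]]]}}

```text
clock: 23.2
position: [0.4389, 0.0574, 0.224]
eef_rot: [[0.396, 0.918, 0.0], [0.918, -0.396, 0.002], [0.002, -0.0, -1.0]]
force: [-0.7, -0.7, -0.4]
finger_gap: 0.0563
gripper_force: 0.0
```

{"method": "play_rows", "body": {"deltas": [[[0,0,3,0.03,0.2],[0,0,4,0,0.2],[0,0,2,0,0.2],[0,0,0,0,0.2],[0,0,0,0,0.2]]]}}

```text
clock: 23.82
position: [0.4395, 0.0569, 0.1344]
eef_rot: [[0.419, 0.908, 0.001], [0.908, -0.419, 0.001], [0.001, 0.001, -1.0]]
force: [0.4, -0.5, -0.2]
finger_gap: 0.0566
gripper_force: 0.0
```

```bash
python3 -c "
from h import *
p,P,Q=wrist();to(.4392,.0566,.0385,65.3)
q=P[~np.isnan(P[...,0])];q=q[np.hypot(q[:,0]-.439,q[:,1]-.0566)<.075]
for a,b in((.014,.028),(.046,.058)):
  f=q[(q[:,2]>a)&(q[:,2]<b)];print(len(f),cv2.minAreaRect(f[:,:2].astype(np.float32)),np.median(f[:,2]) if len(f) else 0)
p,d=get_image('top');T=cloud('top',d);print(rimcheck(T,(.54,.3585),.093,.036))"
```

```text
t 23.88 pos [0.4397 0.057  0.1345] psi 65.26 gap 0.0566 F [ 0.6 -0.3 -0.4] tilt [0.0019 0.0008] q [-0.6   0.56  0.6   2.17 -0.59  0.57 -0.  ]
tool shift cm [-0.07 -0.04  9.6 ] ('turn rad', np.float64(-0.001))
8747 ((0.43816548585891724, 0.05575186014175415), (0.12271719425916672, 0.08408188074827194), 65.2499008178711) 0.02133716144994896
923 ((0.43788599967956543, 0.05576939880847931), (0.04964788258075714, 0.01555794570595026), 65.40392303466797) 0.05069676468913756
(350, 'tilt', array([0.001, 0.001]), 'z', np.float64(0.0929))
```

The small lid is seated level at z = 0.0929. Now gripping the oblong lid.

{"method": "play_rows", "body": {"deltas": [[[-0.2,-0.1,4,0,0.2],[0,0,4,0,0.2],[0,0,1.5,0,0.2],[0,0,0,0,-1],[0,0,0,0,-1],[0,0,0,0,-1],[0,0,0,0,-1],[0,0,0,0,-1],[0,0,0,0,-1],[0,0,0,0,-1]]]}}

```text
clock: 25.18
position: [0.4373, 0.0555, 0.0388]
eef_rot: [[0.419, 0.908, 0.001], [0.908, -0.419, 0.0], [0.001, 0.0, -1.0]]
force: [0.1, 0.1, 6.1]
finger_gap: 0.0158
gripper_force: 30.0
```

{"method": "play_rows", "body": {"deltas": [[[0,0,0,0,-1],[0,0,-2,0,-1],[0,0,-4,0,-1],[0,0,-5,0,-1],[0,0,-4,0,-1],[2,-0.1,0,0,-1],[4,-0.2,0,0,-1],[4,-0.2,0,0,-1],[4,-0.2,0,0,-1],[2.1,0,0,0,-1]]]}}

```text
clock: 26.42
position: [0.4974, 0.2082, 0.1861]
eef_rot: [[0.415, 0.91, -0.003], [0.91, -0.415, -0.0], [-0.001, -0.003, -1.0]]
force: [-0.2, -0.3, -1.7]
finger_gap: 0.0156
gripper_force: 30.0
```

{"method": "play_rows", "body": {"deltas": [[[0,0,0,-0.11,-1],[0,0,0,-0.16,-1],[0,0,0,-0.16,-1],[0,0,0,-0.12,-1],[0,0,0,-0.06,-1],[0,0,4,0,-1],[0,0,2,0,-1],[0,0,0,0,-1],[0,0,0,0,-1]]]}}

```text
clock: 27.55
position: [0.4981, 0.2049, 0.1281]
eef_rot: [[-0.177, 0.984, -0.001], [0.984, 0.177, -0.0], [0.0, -0.001, -1.0]]
force: [0.1, 0.6, -1.7]
finger_gap: 0.016
gripper_force: 30.0
```

```bash
python3 -c "
from h import *
p,P,Q=wrist('w5');to(.499,.2048,.079,100.2)
held(Q,.075)
p,d=get_image('top');T=cloud('top',d);x=fitrim(T,(.499,.2048),.052,.038,.058,.014,.18,.08);print(x,np.degrees(x[0][2]))"
```

```text
t 27.6 pos [0.4985 0.2049 0.1286] psi 100.21 gap 0.0161 F [-0.4  0.6 -1.2] tilt [0.0004 0.0004] q [-0.75  0.65  0.48  1.93 -0.47  0.67  0.19]
tool shift cm [-0.02  0.05  4.96] ('turn rad', np.float64(0.0))
held flange tool z 0.0174 11907 ((0.012213933281600475, 0.00035322329495102167), 0.05578094720840454) ((0.00966561958193779, 0.00017758086323738098), (0.08366456627845764, 0.10476182401180267), 89.80769348144531)
(array([0.5011, 0.2049, 0.132 ]), np.float64(1.37), 53) 7.563042895726867
```

View pics/w5.png

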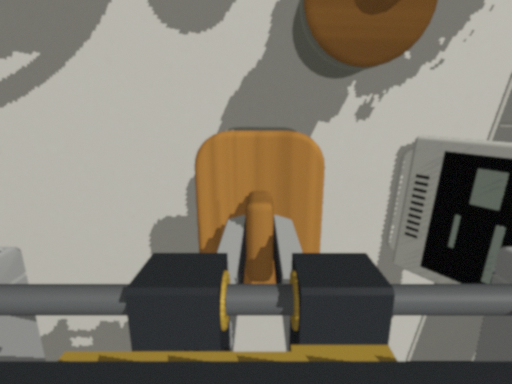

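The oblong lid is held square and centred in the frame: its far edge is at (260,130) and its sides are at columns 196 and 324. Lowering.

{"method": "play_rows", "body": {"deltas": [[[0,0,1.5,0,-1],[0,0,1.4,0,-1],[0,0,1,0,-1],[0,0,0.7,0,-1],[0,0,0.4,0,-1],[0,0,0,0,-1],[0,0,0,0,-1]]]}}

```text
clock: 28.52
position: [0.4979, 0.2042, 0.0796]
eef_rot: [[-0.177, 0.984, -0.001], [0.984, 0.177, 0.001], [0.001, -0.0, -1.0]]
force: [-3.5, -0.7, 10.8]
finger_gap: 0.0158
gripper_force: 30.0
```

```bash
python3 -c "
from h import *
to(.499,.2048,.0784,100.2)"
```

```text
t 28.52 pos [0.4979 0.2042 0.0796] psi 100.18 gap 0.0158 F [-3.5 -0.7 10.8] tilt [-0.0006  0.0008] q [-0.71  0.72  0.42  1.96 -0.52  0.57  0.24]
tool shift cm [0.03 0.12 0.12] ('turn rad', np.float64(-0.0))
```

{"method": "play_rows", "body": {"deltas": [[[0,0,0,0,0.2],[0,0,0,0,0.2],[0,0,0,0,0.2],[0,0,0,0,0.2],[0,0,-1.5,0,0.2],[0,0,-4,0,0.2],[0,0,-5.5,0,0.2],[-2.6,-0.8,0,0,0.2],[-5.1,-1.6,0,0,0.2],[-5.1,-1.6,0,0,0.2]]]}}

```text
clock: 29.78
position: [0.4815, 0.0703, 0.1896]
eef_rot: [[-0.178, 0.984, 0.002], [0.984, 0.178, 0.0], [-0.0, 0.002, -1.0]]
force: [0.3, -0.3, 0.6]
finger_gap: 0.0564
gripper_force: 0.0
```

{"method": "play_rows", "body": {"deltas": [[[-5.1,-1.6,0,0,0.2],[-5.1,-1.6,0,0,0.2],[-5.1,-1.6,0,0,0.2],[-5.1,-1.6,0,0,0.2],[-5.1,-1.6,0,0,0.2],[-5.1,-1.6,0,0,0.2],[-2.6,-0.8,0,0.1,0.2],[0,0,0,0.15,0.2],[0,0,2,0.14,0.2],[0,0,4,0,0.2]]]}}

```text
clock: 31.02
position: [0.4394, -0.2748, 0.1298]
eef_rot: [[0.211, 0.977, 0.004], [0.977, -0.211, -0.003], [-0.002, 0.005, -1.0]]
force: [1.3, -0.2, -0.2]
finger_gap: 0.0564
gripper_force: 0.0
```

{"method": "play_rows", "body": {"deltas": [[[0,0,0,0,0.2],[0,0,0,0,0.2],[0,0,0,0,0.2]]]}}

```text
clock: 31.4
position: [0.4387, -0.2744, 0.13]
eef_rot: [[0.21, 0.978, 0.002], [0.978, -0.21, -0.001], [-0.001, 0.003, -1.0]]
force: [-0.8, -0.9, -0.9]
finger_gap: 0.0567
gripper_force: 0.0
```

```bash
python3 -c "
from h import *
p,P,Q=wrist();to(.4365,-.273,.0385,78)
q=P[~np.isnan(P[...,0])];q=q[np.hypot(q[:,0]-.4365,q[:,1]+.273)<.07]
for a,b in((.014,.028),(.046,.058)):
  f=q[(q[:,2]>a)&(q[:,2]<b)];print(len(f),cv2.minAreaRect(f[:,:2].astype(np.float32)),np.median(f[:,2]) if len(f) else 0)
p,d=get_image('top');T=cloud('top',d);print(rimcheck(T,(.499,.2045),.061,.038));x=fitrim(T,(.6095,-.136),.074,.041,.041,.012,.5,.07);print(x,np.degrees(x[0][2]))"
```

```text
t 31.45 pos [ 0.4386 -0.2742  0.1298] psi 77.85 gap 0.0564 F [-0.4 -0.7  0.1] tilt [ 0.0022 -0.001 ] q [ 0.15  0.64  0.55  1.99 -0.53  0.66  0.83]
tool shift cm [ 0.08 -0.26  9.13] ('turn rad', np.float64(-0.003))
6767 ((0.4355127811431885, -0.2734677791595459), (0.09013021737337112, 0.09002573043107986), 79.4214096069336) 0.021322922645526377
941 ((0.4355216920375824, -0.2727431356906891), (0.048758916556835175, 0.015893500298261642), 79.61573791503906) 0.05066592947103346
(365, 'tilt', array([-0.017, -0.01 ]), 'z', np.float64(0.0612))
(array([ 0.6093, -0.136 ,  1.0593]), np.float64(1.76), 184) 60.6934192382081
```

{"method": "play_rows", "body": {"deltas": [[[0,-0.3,4,-0.03,0.2],[0,0,3.6,0,0.2],[0,0,1.5,0,0.2],[0,0,0,0,-1],[0,0,0,0,-1],[0,0,0,0,-1],[0,0,0,0,-1],[0,0,0,0,-1],[0,0,0,0,-1],[0,0,0,0,-1]]]}}

```text
clock: 32.75
position: [0.4351, -0.2731, 0.0377]
eef_rot: [[0.181, 0.983, 0.0], [0.983, -0.181, 0.0], [0.0, 0.0, -1.0]]
force: [0.1, -0.0, 4.7]
finger_gap: 0.0159
gripper_force: 30.0
```

{"method": "play_rows", "body": {"deltas": [[[0,0,0,0,-1],[0,0,-2,0,-1],[0,0,-4,0,-1],[0,0,-5,0,-1],[0,0,-5,0,-1],[0,0,-1,-0.1,-1],[0,0,0,-0.17,-1],[0,0,0,-0.17,-1],[0,0,0,-0.17,-1],[0,0,0,-0.17,-1]]]}}

```text
clock: 34.0
position: [0.4344, -0.2729, 0.2069]
eef_rot: [[-0.568, 0.823, -0.001], [0.823, 0.568, 0.0], [0.001, -0.001, -1.0]]
force: [-0.6, 0.2, -1.1]
finger_gap: 0.0157
gripper_force: 30.0
```

{"method": "play_rows", "body": {"deltas": [[[0,0,0,-0.17,-1],[0,0,0,-0.17,-1],[0,0,0,-0.13,-1],[-0.8,2,0,0,-1],[-1.7,4.1,0,0,-1],[-1.7,4.1,0,0,-1],[-1.7,4.1,0,0,-1],[-1.7,4.1,0,0,-1],[0,0,0,0,-1],[0,0,0,0,-1]]]}}

```text
clock: 35.25
position: [0.589, -0.1491, 0.2067]
eef_rot: [[-0.876, 0.482, -0.002], [0.482, 0.876, -0.001], [0.002, -0.002, -1.0]]
force: [-0.3, -0.5, -0.0]
finger_gap: 0.0157
gripper_force: 30.0
```

```bash
python3 -c "
from h import *
p,P,Q=wrist('w6');to(.6094,-.136,.16,151)
held(Q,.062)"
```

```text
t 35.3 pos [ 0.5888 -0.1497  0.207 ] psi 151.1 gap 0.0159 F [-0.2 -0.7 -0.2] tilt [-0.0019 -0.0006] q [ 0.03  0.6   0.28  1.66 -0.2   0.91  1.45]
tool shift cm [-1.15  2.2   4.69] ('turn rad', np.float64(0.002))
held flange tool z 0.0191 9167 ((0.006163795944303274, -9.582214261172339e-05), 0.050734568387269974) ((0.0015229135751724243, 6.698444485664368e-05), (0.0865359976887703, 0.08950561285018921), 0.0842045471072197)
```

View pics/w6.png

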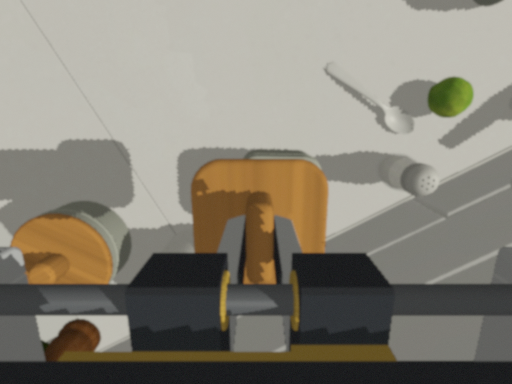

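The square lid is held and aligned with its jar, whose rim shows at (285,155). I'll finish the traverse and then lower.

{"method": "play_rows", "body": {"deltas": [[[-0.8,1.4,0,0,-1],[-0.3,0.8,1.5,0,-1],[0,0,3,0,-1],[0,0,1,0,-1],[0,0,0,0,-1],[0,0,0,0,-1]]]}}

```text
clock: 36.05
position: [0.611, -0.1349, 0.1532]
eef_rot: [[-0.876, 0.482, 0.001], [0.482, 0.876, -0.0], [-0.001, 0.0, -1.0]]
force: [-0.4, -0.3, -1.3]
finger_gap: 0.0157
gripper_force: 30.0
```

```bash
python3 -c "
from h import *
to(.6094,-.136,.1015,151)"
```

```text
t 36.05 pos [ 0.611  -0.1349  0.1532] psi 151.17 gap 0.0157 F [-0.4 -0.3 -1.3] tilt [ 0.0014 -0.0004] q [ 0.02  0.68  0.26  1.66 -0.22  0.82  1.44]
tool shift cm [ 0.1  -0.18  5.17] ('turn rad', np.float64(0.003))
```

{"method": "play_rows", "body": {"deltas": [[[0.1,-0.1,1.5,0,-1],[0,0,1.5,0,-1],[0,0,1,0,-1],[0,0,0.7,0,-1],[0,0,0.5,0,-1],[0,0,0,0,-1],[0,0,0,0,-1]]]}}

```text
clock: 36.92
position: [0.6093, -0.135, 0.1007]
eef_rot: [[-0.876, 0.482, 0.001], [0.482, 0.876, -0.0], [-0.001, 0.0, -1.0]]
force: [-0.4, -0.1, -0.2]
finger_gap: 0.0158
gripper_force: 30.0
```

```bash
python3 -c "
from h import *
to(.6094,-.136,.1015,151)"
```

```text
t 36.92 pos [ 0.6093 -0.135   0.1007] psi 151.19 gap 0.0158 F [-0.4 -0.1 -0.2] tilt [ 0.0005 -0.0002] q [ 0.03  0.75  0.24  1.7  -0.25  0.72  1.46]
tool shift cm [-0.06 -0.08 -0.08] ('turn rad', np.float64(0.003))
```

{"method": "play_rows", "body": {"deltas": [[[0,0,0.2,0,-1],[0,0,0,0,-1],[0,0,0,0,-1]]]}}

```text
clock: 37.3
position: [0.6093, -0.135, 0.1004]
eef_rot: [[-0.876, 0.482, 0.001], [0.482, 0.876, 0.0], [-0.001, 0.001, -1.0]]
force: [-3.0, 1.5, 12.4]
finger_gap: 0.0159
gripper_force: 30.0
```

{"method": "play_rows", "body": {"deltas": [[[0,0,0,0,0],[0,0,0,0,0],[0,0,0,0,0],[0,0,0,0,0],[0,0,-1.5,0,0],[0,0,-4,0,0],[0,0,-5,0,0],[2,-1,-3,0,0],[5,-2,0,0,0],[5,-2,0,0,0]]]}}

```text
clock: 38.55
position: [0.4784, -0.1214, 0.2343]
eef_rot: [[-0.876, 0.482, 0.001], [0.482, 0.876, -0.001], [-0.001, -0.0, -1.0]]
force: [0.3, -0.2, -0.1]
finger_gap: 0.0469
gripper_force: 0.0
```

{"method": "play_rows", "body": {"deltas": [[[5,0,0,0,0],[4,0,0,0,0],[0,0,0,0,0],[0,0,0,0,0]]]}}

```text
clock: 39.05
position: [0.4021, -0.0781, 0.2342]
eef_rot: [[-0.876, 0.482, 0.002], [0.482, 0.876, -0.001], [-0.002, 0.001, -1.0]]
force: [0.9, -0.9, 0.0]
finger_gap: 0.0469
gripper_force: 0.0
```

```bash
python3 -c "
from h import *
to(.6094,-.136,.1)
p,d=get_image('top');cv2.imwrite('pics/top9.png',p[:,:,::-1]);T=cloud('top',d)
for n,c,h,r in(('large',(.5575,-.3895),.073,.05),('small',(.54,.3585),.093,.036),('obl',(.499,.2045),.061,.038),('sq',(.6094,-.136),.083,.04)):
  print(n,rimcheck(T,c,h,r),lidat(T,np.array(c),h,.08)[1])
p,d=get_image('scene');cv2.imwrite('pics/scene9.png',p[:,:,::-1])"
```

```text
t 39.05 pos [ 0.4021 -0.0781  0.2342] psi 151.17 gap 0.0469 F [ 0.9 -0.9  0. ] tilt [ 0.0023 -0.0006] q [-0.13  0.28  0.32  2.14 -0.13  0.74  1.34]
tool shift cm [-20.92   4.92  13.47] 
large (738, 'tilt', array([-0.002, -0.005]), 'z', np.float64(0.0735)) ((0.558546781539917, -0.3883921802043915), 0.05725252255797386)
small (351, 'tilt', array([-0.004, -0.003]), 'z', np.float64(0.0934)) ((0.5402275323867798, 0.3582969903945923), 0.041464995592832565)
obl (364, 'tilt', array([-0.01 , -0.002]), 'z', np.float64(0.0612)) ((0.49886128306388855, 0.2049333155155182), 0.06547724455595016)
sq (423, 'tilt', array([-0.005, -0.011]), 'z', np.float64(0.0834)) ((0.6077749729156494, -0.13934771716594696), 0.0546201728284359)
```

View pics/scene9.png

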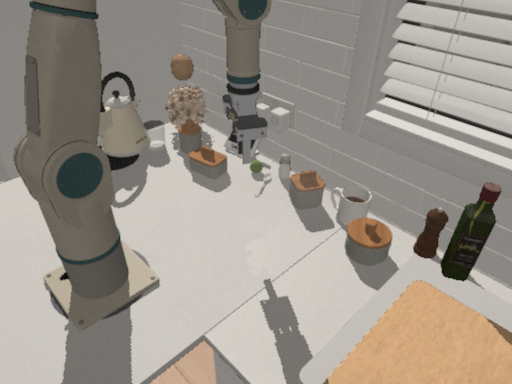

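View pics/top9.png

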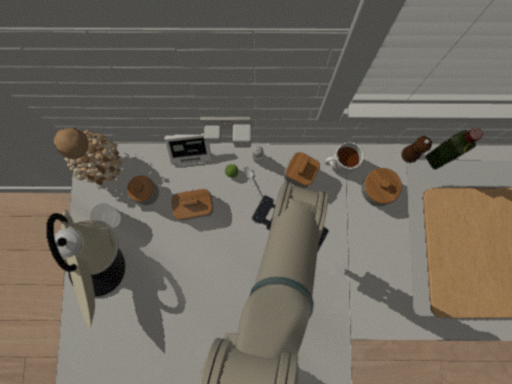

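The final views show all four lids on their jars, level and at the seated heights: (140,188), (192,204), (302,169) and (382,185). The mug is upright at (348,156), and the arm is clear of everything.

```bash
python3 -c "
from workcell import *
print(close_job())"
```

```text
the job is handed in; nothing more can be done
None
```

All four lids are on their own jars, each measured level and at its seated height; the jars and mug are still standing, and I handed the job in at about 39 s of the 115 s allowed.

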